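# Reverse a row of formers into the slot rack

## Robot

A 6-joint arm with a two-finger parallel gripper is mounted at the origin on a cart in front of the work surface, level with it; the furniture and walls round the work are solid. World frame = base frame: x ahead of the robot, y to its left, z up, the work surface at z = 0. Lengths are in m, angles in rad, forces in N, time in s.
With the tool pointing down it reaches from about 0.3 to 0.775 m from the base axis. Payload 14.6 kg.
Tool frame: the origin (TCP) lies between the finger pads; the fingertips stand 8 mm ahead of it and the grasp point (between the pads) lies 11 mm behind it; x points along the fingers, y is the direction in which the jaws open and shut, and the axes are right-handed (so a half turn about x gives the same grasp; the last joint's range is limited). The gripper opens to 94 mm and grips with 3 to 60 N. Pads are 16 mm wide; open, the fingers measure 119 mm over their backs; the gripper's body (75 mm by 177 mm) begins 78 mm behind the grasp point.
Start: joints at [-1.405, 0.3, 1.521, -0, 1.321, -0.067], TCP at [0.127, -0.535, 0.213] pointing down, gripper open.
Joint ranges: [-3.03, 3.03], [-0.79, 2.21], [0.23, 2.52], [-1.04, 4.18], [0, 3.07], [-2.55, 2.55]. Speed limits (rad/s): [2.22, 2.22, 2.57, 3.14, 3.14, 3.14].

## Interface

Orientations are given as [roll, pitch, yaw] about the fixed x, y, z axes, in that order (R = Rz(yaw) Ry(pitch) Rx(roll)).
In Python, from station import ctrl gives the robot as it stands.
- The arm moves only by the shell command python3 -m creep 'ROWS' [FORCE]. ROWS is a JSON object of lists of equal length, an entry for each row: "hand": the closure, from -1 (fully open) to 1 (shut); "slide": the shift along the tool's x, y, z in m, a list of three; "spin": the turn about the tool's x in degrees. A call has 1 to 12 rows; each row is the pose to reach, as a shift and turn from the pose commanded when the call began, along the tool's axes at that moment; what a row does not reach only later rows make up. A row lasts 1/12 s, in which the tool goes at most 41.7 mm and 7.16 degrees, less where a joint would pass 70% of its speed; a pose out of reach is approached as far as the arm can. A call with a gripper value outside its range is refused whole. The fingers move at their own pace and stop on an object; FORCE is the grip in N (left out, the last holds). Time passes only in rows, so rows that repeat a pose let the fingers close. It gives the time, the measured TCP pose, the force and the opening at its end, in the units of the state.
- ctrl.get_obs(): the state, without advancing time (a new reading comes with each control period).
- ctrl.camera(name): name is "side" or "top" or "wrist"; returns the picture (420x560x3 uint8, red, green, blue); there is no depth.
- ctrl.calibration(name): a dict with "K" (3x3 intrinsics, pixels), "R" (3x3) and "t" (3): a world point X has camera coordinates R X + t. Camera axes: x right, y down, z forward; pixel columns grow to the right and rows downward; lengths in m; the calibration is good to about 2 mm. A picture is of the moment at which its call begins: read the wrist's pose just before it. calibration takes no time and is no camera call; for the wrist camera it gives the pose at the moment of the call.
- ctrl.hand_in(): hands the job in, once; it reports no verdict.
The state is a dict: "time_s": time; "qpos": joint angles; "joint_vel": joint speeds; "tau": joint torques, N m; "ee_pos": TCP position; "eef_rot": TCP orientation; "force": force on the tool from outside, world axes, zero at the start; "moment": the same for the moment, N m; "grip_width": finger opening in m.
Only numpy, scipy, OpenCV 4.12 (cv2) and the standard library are available. Lean on these libraries where they do the work, as an engineer would, in place of code of your own. Each camera call takes 0.05 s, during which the arm holds its last target.

## Task

Move the four wooden formers from the cork pads of the ware board into the compartments of the slot rack, in reverse order, so that the potter working from the other side of the bench meets them in the old order: as you see it, the former that is leftmost now ends rightmost, the second from the left ends second from the right, and so on. Stand each upright on its foot in the middle of its compartment, one to a compartment, let go, and tip none over on the way.

Things in the scene. Friction and masses are not known exactly. Their poses are not given: they have to be found in the camera images.
- small_former: Short plain wooden former, a slightly tapered cylinder, 47 mm across at its widest and 52 mm high. Grip it about 30 mm above its foot. Loose, 50 to 200 g, standing upright on a cork pad. Origin: centre of its underside; z up its axis (round, so its yaw means nothing).
- barrel_former: Barrel-shaped wooden former, the bulkiest: 63 mm across the belly, 68 mm high. Grip it round the belly, about 36 mm above its foot. Loose, 50 to 200 g, standing upright on a cork pad. Origin: centre of its underside; z up its axis (round, so its yaw means nothing).
- slim_former: Slim straight wooden former: cylinder 36 mm across, 74 mm high, with a chamfered top. The tallest of the four. Grip it about 45 mm above its foot. Loose, 50 to 200 g, standing upright on a cork pad. Origin: centre of its underside; z up its axis (round, so its yaw means nothing).
- knob_former: Flat wooden disc former with a knob handle: disc 60 mm across and 16 mm thick, then a short taper to an upright knob 28 mm across that reaches from 22 to 56 mm above the foot. Grip the knob, about 42 mm above the foot. Loose, 50 to 200 g, standing upright on a cork pad. Origin: centre of its underside; z up its axis (round, so its yaw means nothing).
- pad_small: Square brown cork pad, 76 x 76 x 4 mm, fixed on the ware board, on which the small former stands at the start (within 4 mm of the middle); one of four alike, it stays and so marks that former's old place in the row. Origin: centre of its underside.
- pad_barrel: Square brown cork pad, 76 x 76 x 4 mm, fixed on the ware board, on which the barrel former stands at the start (within 4 mm of the middle); one of four alike, it stays and so marks that former's old place in the row. Origin: centre of its underside.
- pad_slim: Square brown cork pad, 76 x 76 x 4 mm, fixed on the ware board, on which the slim former stands at the start (within 4 mm of the middle); one of four alike, it stays and so marks that former's old place in the row. Origin: centre of its underside.
- pad_knob: Square brown cork pad, 76 x 76 x 4 mm, fixed on the ware board, on which the knob former stands at the start (within 4 mm of the middle); one of four alike, it stays and so marks that former's old place in the row. Origin: centre of its underside.
- ware_board: Dark wooden flat board carrying the four cork pads in one row, 84 mm deep (x), 356 mm long (y), its top 14 mm over the bench; fixed. Origin: centre of its underside; y along the row to the left, x away from the robot. Pad centres at y = +127.5, +42.5, -42.5, -127.5 mm, x = 0; the pads' tops are at 18 mm.
- slot_rack: Empty lighter wooden rack, four open compartments in a row; 84 mm deep (x), 356 mm long (y); fixed, near or far side of the board. Origin: centre of underside; y left along the row, x away from robot. Compartments: dark 44 mm disc at each centre, y = +127.5, +42.5, -42.5, -127.5 mm, x = 0; floor at 14 mm; inside 81 mm (y) x 76 mm (x); strips rise 7 mm over the floor, end cheeks 14 mm.
Things that resemble listed ones, but are neither listed nor needed, are in the scene too. Leave any blue look-alike of the barrel_former alone. Leave any blue look-alike of the slim_former alone.

How it is judged:
At the end, for the whole second after the job is handed in: Every former stands upright (within 0.1 rad) on the slot rack's floor, in the compartment mirroring its pad's place in the row (first from left to first from right, and so on), within 12 mm of the compartment's centre along and across the row, released and at rest (((y of pad_small in the frame of ware_board between 0.1075 and 0.1475 m and y of small_former in the frame of slot_rack between -0.1395 and -0.1155 m) or (y of pad_small in the frame of ware_board between 0.0225 and 0.0625 m and y of small_former in the frame of slot_rack between -0.0545 and -0.0305 m) or (y of pad_small in the frame of ware_board between -0.0625 and -0.0225 m and y of small_former in the frame of slot_rack between 0.0305 and 0.0545 m) or (y of pad_small in the frame of ware_board between -0.1475 and -0.1075 m and y of small_former in the frame of slot_rack between 0.1155 and 0.1395 m)) and x of small_former in the frame of slot_rack between -0.012 and 0.012 m and z of small_former in the frame of slot_rack between 0.01 and 0.018 m and angle between each of small_former, barrel_former, slim_former, knob_former's own z axis and vertical below 0.1 rad and linear speed of each of small_former, barrel_former, slim_former, knob_former below 0.02 m/s and angular speed of each of small_former, barrel_former, slim_former, knob_former below 0.2 rad/s and contact force between each of small_former, barrel_former, slim_former, knob_former and the fingers below 0.1 N and ((y of pad_barrel in the frame of ware_board between 0.1075 and 0.1475 m and y of barrel_former in the frame of slot_rack between -0.1395 and -0.1155 m) or (y of pad_barrel in the frame of ware_board between 0.0225 and 0.0625 m and y of barrel_former in the frame of slot_rack between -0.0545 and -0.0305 m) or (y of pad_barrel in the frame of ware_board between -0.0625 and -0.0225 m and y of barrel_former in the frame of slot_rack between 0.0305 and 0.0545 m) or (y of pad_barrel in the frame of ware_board between -0.1475 and -0.1075 m and y of barrel_former in the frame of slot_rack between 0.1155 and 0.1395 m)) and x of barrel_former in the frame of slot_rack between -0.012 and 0.012 m and z of barrel_former in the frame of slot_rack between 0.01 and 0.018 m and ((y of pad_slim in the frame of ware_board between 0.1075 and 0.1475 m and y of slim_former in the frame of slot_rack between -0.1395 and -0.1155 m) or (y of pad_slim in the frame of ware_board between 0.0225 and 0.0625 m and y of slim_former in the frame of slot_rack between -0.0545 and -0.0305 m) or (y of pad_slim in the frame of ware_board between -0.0625 and -0.0225 m and y of slim_former in the frame of slot_rack between 0.0305 and 0.0545 m) or (y of pad_slim in the frame of ware_board between -0.1475 and -0.1075 m and y of slim_former in the frame of slot_rack between 0.1155 and 0.1395 m)) and x of slim_former in the frame of slot_rack between -0.012 and 0.012 m and z of slim_former in the frame of slot_rack between 0.01 and 0.018 m and ((y of pad_knob in the frame of ware_board between 0.1075 and 0.1475 m and y of knob_former in the frame of slot_rack between -0.1395 and -0.1155 m) or (y of pad_knob in the frame of ware_board between 0.0225 and 0.0625 m and y of knob_former in the frame of slot_rack between -0.0545 and -0.0305 m) or (y of pad_knob in the frame of ware_board between -0.0625 and -0.0225 m and y of knob_former in the frame of slot_rack between 0.0305 and 0.0545 m) or (y of pad_knob in the frame of ware_board between -0.1475 and -0.1075 m and y of knob_former in the frame of slot_rack between 0.1155 and 0.1395 m)) and x of knob_former in the frame of slot_rack between -0.012 and 0.012 m and z of knob_former in the frame of slot_rack between 0.01 and 0.018 m); the robot touches nothing.
It fails at once if a former is tipped over (leans more than 0.7 rad) (angle between any of small_former, barrel_former, slim_former, knob_former's own z axis and vertical above 0.7 rad).
It also fails if it takes over 120 s, if anything falls off the work surface, if the arm or the gripper's body presses on something with over 40 N, if the wrist force passes 120 N, or if a joint passes its speed limit or range.

## Working session

There is one attempt and no reset: what is moved stays moved. The work goes in short steps, Python scripts to look and compute and a shell command to move; the robot and the scene stay as the last step left them, time stands still between calls to the robot, and variables do not carry over. Pictures are saved under pics/ and viewed, and the job is handed in when it is done.

```bash
ls; mkdir -p pics; python3 - <<'E'
from station import ctrl
import cv2
o=ctrl.get_obs()
print({k:o[k] for k in('time_s','qpos','ee_pos','eef_rot','force','grip_width')})
for n in('top','side','wrist'):
    c=ctrl.calibration(n);print(n,c)
    cv2.imwrite(f'pics/{n}0.png',cv2.cvtColor(ctrl.camera(n),cv2.COLOR_RGB2BGR))
E
```

```text
pics
{'time_s': 0.0, 'qpos': array([-1.40464892e+00,  3.00463020e-01,  1.52158776e+00,  1.85349468e-05,
        1.32067079e+00, -6.66120241e-02]), 'ee_pos': array([ 0.12681898, -0.53492383,  0.21288792]), 'eef_rot': array([-1.6533098 ,  1.56966726,  1.72103769]), 'force': array([-0.10955823,  0.30433892, -0.2696467 ]), 'grip_width': 0.09356092733140053}
top {'K': array([[530.07671754,   0.        , 275.89622711],
       [  0.        , 530.07671754, 203.91572981],
       [  0.        ,   0.        ,   1.        ]]), 'R': array([[-0.00657342, -0.99979113, -0.01935154],
       [-0.99629263,  0.00820797, -0.0856366 ],
       [ 0.08577755,  0.01871687, -0.99613849]]), 't': array([-0.039542  ,  0.60458781,  1.06695093])}
side {'K': array([[473.91698938,   0.        , 273.19851839],
       [  0.        , 473.91698938, 212.78919748],
       [  0.        ,   0.        ,   1.        ]]), 'R': array([[ 0.95921288, -0.28200835,  0.01954346],
       [-0.10952585, -0.43449174, -0.89399162],
       [ 0.26060457,  0.85538776, -0.44765728]]), 't': array([-0.58826921,  0.09407081,  1.05411023])}
wrist {'K': array([[344.22690666,   0.        , 285.03733092],
       [  0.        , 344.22690666, 208.93656643],
       [  0.        ,   0.        ,   1.        ]]), 'R': array([[ 2.28746870e-01, -9.73485743e-01, -6.13823351e-04],
       [-9.47405315e-01, -2.22763454e-01,  2.29781664e-01],
       [-2.23825912e-01, -5.19802971e-02, -9.73242010e-01]]), 't': array([-0.55020879, -0.02356213,  0.38865439])}
```

View pics/top0.png

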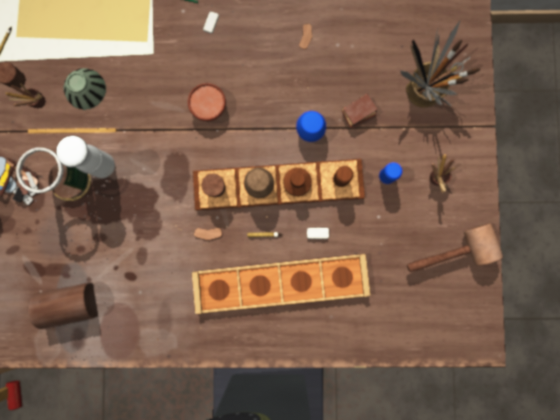

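View pics/side0.png

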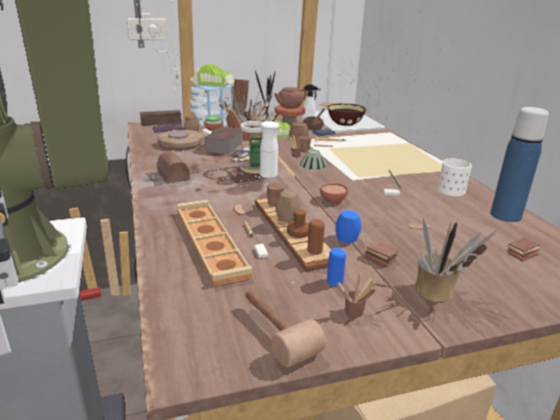

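Left to right (from the top view): small (213,186), barrel (258,182), knob (297,180), slim (343,176). The rack is on the near side, with its discs at about (219,290) to (342,277). The blue look-alikes are at (311,126) and (390,173). I'll enlarge the view to measure.

```bash
python3 - <<'E'
import cv2
im=cv2.imread('pics/top0.png')
cv2.imwrite('pics/t_board.png',cv2.resize(im[145:225,185:385],None,fx=4,fy=4,interpolation=cv2.INTER_CUBIC))
cv2.imwrite('pics/t_rack.png',cv2.resize(im[245:325,185:385],None,fx=4,fy=4,interpolation=cv2.INTER_CUBIC))
E
```

```text
(no output)
```

View pics/t_board.png

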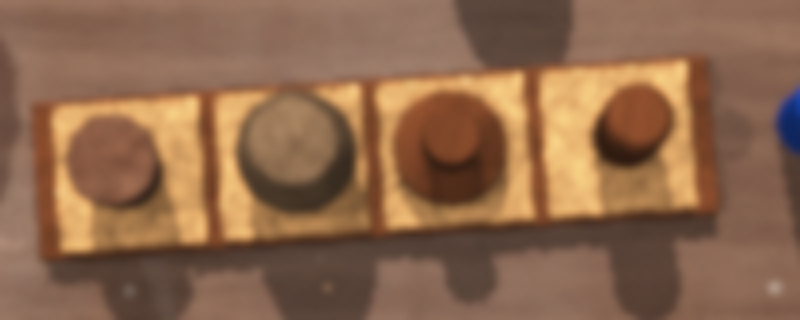

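View pics/t_rack.png

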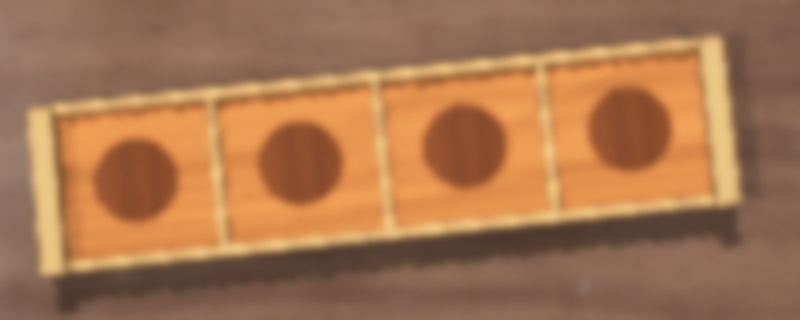

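View pics/wrist0.png

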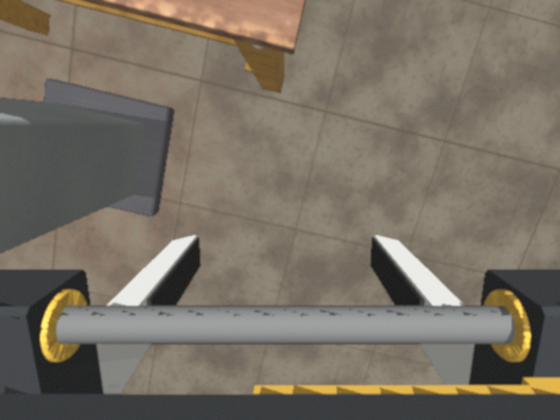

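```bash
cat > h.py <<'E'
from station import ctrl
import numpy as np, cv2
def ray(name,uv,z,cal=None):
    c=cal or ctrl.calibration(name)
    K,R,t=[np.array(c[k]) for k in('K','R','t')]
    C=-R.T@t; d=R.T@np.linalg.inv(K)@np.array([uv[0],uv[1],1.]); s=(z-C[2])/d[2]
    return (C+s*d)
def crop(p,x0,y0,f): return (x0+(p[0]+.5)/f-.5, y0+(p[1]+.5)/f-.5)
E
python3 - <<'E'
from h import *
np.set_printoptions(precision=4,suppress=True)
b=lambda p,z:ray('top',crop(p,185,145,4),z)
r=lambda p,z:ray('top',crop(p,185,245,4),z)
for n,p,z in(('small',(113,160),.07),('barrel',(293,140),.086),('knob',(452,137),.074),('slim',(638,118),.092)): print(n,b(p,z))
B=np.array([b(p,.014)for p in((33,103),(708,57),(718,212),(42,258))]);bc=B.mean(0)
print('board',bc, np.linalg.norm(B[0]-B[1]),np.linalg.norm(B[1]-B[2]))
v=(B[0]+B[3]-B[1]-B[2])[:2];v/=np.linalg.norm(v);print('yaw',np.degrees(np.arctan2(-v[0],v[1])))
for y in(.1275,.0425,-.0425,-.1275):print('pad',bc[:2]+v*y)
D=np.array([r(p,.014)for p in((136,180),(301,163),(465,145),(629,128))]);rc=D.mean(0)
v=(D[0]-D[3])[:2];print('rack',rc,np.linalg.norm(v)/.255);v/=np.linalg.norm(v);print('yaw',np.degrees(np.arctan2(-v[0],v[1])))
print(D);
for y in(.1275,.0425,-.0425,-.1275):print('slot',rc[:2]+v*y)
for p,z in (((311,126),.06),((390,173),.06)):print('blue',ray('top',p,z))
E
```

```text
small [0.64   0.0802 0.07  ]
barrel [ 0.647  -0.0102  0.086 ]
knob [ 0.6494 -0.0882  0.074 ]
slim [ 0.6555 -0.178   0.092 ]
board [ 0.6471 -0.049   0.014 ] 0.3545467091178801 0.08154095859117459
yaw 3.4085291378279323
pad [0.6395 0.0783]
pad [ 0.6446 -0.0066]
pad [ 0.6496 -0.0914]
pad [ 0.6547 -0.1763]
rack [ 0.4417 -0.0517  0.014 ] 0.9994596988979165
yaw 5.658456352335743
[[ 0.4292  0.0753  0.014 ]
 [ 0.4374 -0.0097  0.014 ]
 [ 0.4461 -0.0941  0.014 ]
 [ 0.4543 -0.1783  0.014 ]]
slot [0.4292 0.0752]
slot [ 0.4375 -0.0094]
slot [ 0.4459 -0.094 ]
slot [ 0.4543 -0.1786]
blue [ 0.7586 -0.1166  0.06  ]
blue [ 0.6614 -0.273   0.06  ]
```

```bash
cat >> h.py <<'E'
from scipy.spatial.transform import Rotation as Ro
def go(x,y,z,jaw=None):
    """needed slide (tool axes,mm) so that TCP is at x,y,z; spin (deg) to bring jaw axis to yaw=jaw deg from world x (mod 180)"""
    o=ctrl.get_obs();R=Ro.from_euler('xyz',o['eef_rot']).as_matrix()
    s=R.T@(np.array([x,y,z])-o['ee_pos'])
    a=np.degrees(np.arctan2(R[1,1],R[0,1]))
    m=None
    if jaw is not None:
        m=-((jaw-a+90)%180-90)  # tool x down: positive spin = negative world yaw
    print('t',round(o['time_s'],2),'tcp',o['ee_pos'].round(4),'tilt',R[:,0].round(3),'jaw',round(a,1),'q',o['qpos'].round(2),'w',round(o['grip_width'],4),'F',o['force'].round(1))
    print(' slide mm',(1e3*s).round(1),'spin',None if m is None else round(m,1))
E
python3 -c "
from h import *
go(.655,-.178,.2,5)"
```

```text
t 0.15 tcp [ 0.1268 -0.535   0.213 ] tilt [-0.     0.001 -1.   ] jaw -76.7 q [-1.4   0.3   1.52 -0.    1.32 -0.07] w 0.0939 F [ 0.2  0.4 -0.6]
 slide mm [  13.2 -225.5 -596.3] spin -81.7
```

```bash
python3 -m creep '{"hand":[-1,-1,-1,-1,-1,-1,-1,-1,-1,-1,-1,-1],"slide":[[0,-12,-30],[0,-24,-60],[0,-36,-90],[0,-48,-120],[0,-60,-150],[0,-72,-180],[0,-84,-210],[0,-96,-240],[0,-108,-270],[0,-120,-300],[0,-132,-330],[0,-140,-360]],"spin":[-6,-13,-20,-27,-34,-41,-48,-55,-62,-69,-76,-82]}' 20
python3 -c "
from h import *
go(.6555,-.178,.2,4)"
```

```text
time_s: 1.15
ee_pos: [0.5374, -0.246, 0.2133]
eef_rot: [-2.29, 1.571, 2.522]
force: [-0.5, -1.2, -0.1]
grip_width: 0.0945
t 1.15 tcp [ 0.5374 -0.246   0.2133] tilt [-0.  0. -1.] jaw 5.7 q [-0.49  0.39  1.4   0.    1.35 -0.59] w 0.0945 F [-0.5 -1.2 -0.1]
 slide mm [ 13.3 124.3 -55.9] spin 1.7
```

```bash
python3 -m creep '{"hand":[-1,-1,-1,-1,-1,-1],"slide":[[2,30,-14],[4,60,-28],[8,90,-42],[13,124,-56],[13,124,-56],[13,124,-56]],"spin":[0,1,2,2,2,2]}'
python3 - <<'E'
from h import *
go(.6555,-.178,.1,4)
import json
c=ctrl.calibration('wrist');im=ctrl.camera('wrist')
cv2.imwrite('pics/w1.png',cv2.cvtColor(im,cv2.COLOR_RGB2BGR))
np.savez('w1.npz',**c)
E
```

```text
time_s: 1.65
ee_pos: [0.753, -0.1217, 0.1927]
eef_rot: [-1.834, 1.57, 2.936]
force: [1.0, -1.2, 0.3]
grip_width: 0.0941
t 1.65 tcp [ 0.753  -0.1217  0.1927] tilt [-0.  0. -1.] jaw 3.3 q [-0.21  0.84  0.75 -0.    1.55 -0.27] w 0.0941 F [ 1.  -1.2  0.3]
 slide mm [  92.7 -100.6   50.5] spin -0.7
```

View pics/w1.png

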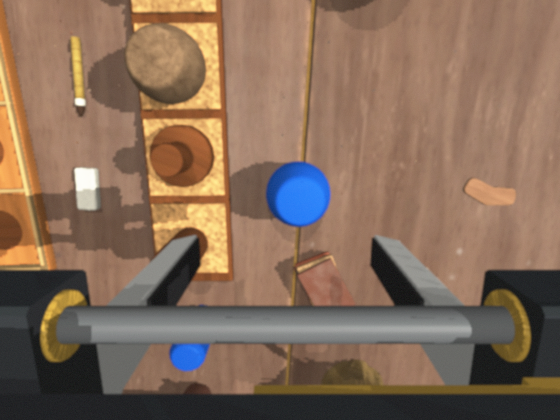

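```bash
python3 - <<'E'
from h import *
np.set_printoptions(precision=4,suppress=True)
im=cv2.imread('pics/w1.png')
cv2.imwrite('pics/w1c.png',cv2.resize(im[0:290,0:340],None,fx=2.2,fy=2,interpolation=cv2.INTER_CUBIC))
c=dict(np.load('w1.npz'))
print(ray('w',(168,158),.074,c))
print(ray('w',(158,62),.086,c))
go(.6555,-.178,.2,4)
E
```

```text
[ 0.6523 -0.0866  0.074 ]
[ 0.6503 -0.014   0.086 ]
t 1.7 tcp [ 0.7576 -0.1171  0.1877] tilt [-0.003  0.002 -1.   ] jaw 3.6 q [-0.2   0.85  0.74  0.    1.56 -0.26] w 0.0941 F [ 1.7  3.7 -2.9]
 slide mm [ -12.1 -105.7   54.4] spin -0.4
```

View pics/w1c.png

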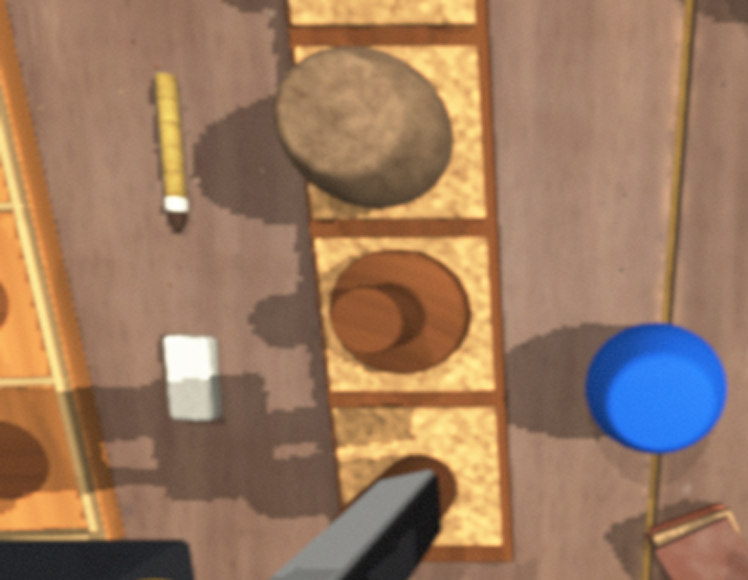

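```bash
python3 -m creep '{"hand":[-1,-1,-1],"slide":[[0,0,0],[0,0,0],[0,0,0]],"spin":[0,0,0]}'
python3 -c "
from h import *
go(.6555,-.178,.2,4)"
```

```text
time_s: 1.95
ee_pos: [0.7512, -0.1239, 0.1937]
eef_rot: [0.835, 1.571, -0.679]
force: [-0.3, -0.0, 0.5]
grip_width: 0.094
t 1.95 tcp [ 0.7512 -0.1239  0.1937] tilt [ 0. -0. -1.] jaw 3.3 q [-0.21  0.83  0.76 -0.    1.55 -0.27] w 0.094 F [-0.3 -0.   0.5]
 slide mm [ -6.3 -98.6  48.6] spin -0.7
```

```bash
python3 -m creep '{"hand":[-1,-1,-1,-1,-1,-1,-1,-1,-1],"slide":[[-2,-15,8],[-3,-35,18],[-5,-60,30],[-6,-80,40],[-6,-93,46],[-6,-99,49],[-6,-99,49],[-6,-99,49],[-6,-99,49]],"spin":[0,0,-1,-1,-1,-1,-1,-1,-1]}'
python3 - <<'E'
from h import *
go(.6555,-.178,.052,4)
c=ctrl.calibration('wrist');im=ctrl.camera('wrist')
cv2.imwrite('pics/w2.png',cv2.cvtColor(im,cv2.COLOR_RGB2BGR))
np.savez('w2.npz',**c)
E
```

```text
time_s: 2.7
ee_pos: [0.4246, -0.3109, 0.2201]
eef_rot: [0.757, 1.568, -0.739]
force: [0.7, -0.1, 0.2]
grip_width: 0.094
t 2.7 tcp [ 0.4246 -0.3109  0.2201] tilt [ 0.002 -0.002 -1.   ] jaw 4.3 q [-0.7   0.24  1.58 -0.    1.32 -0.78] w 0.094 F [ 0.7 -0.1  0.2]
 slide mm [ 168.3  239.8 -115.8] spin 0.3
```

View pics/w2.png

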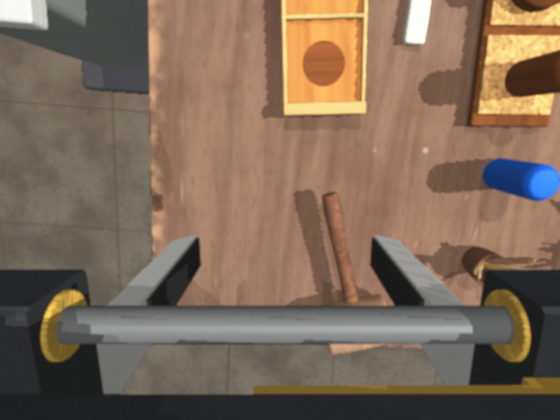

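I typed the slides in mm, but the command takes metres, so those moves were clipped to the speed limit. Nothing was hit. I'll use metres from here on.

```bash
sed -i "s/print(' slide mm',(1e3\*s).round(1)/print(' slide m',s.round(4)/" h.py; python3 -m creep '{"hand":[-1,-1,-1],"slide":[[0,0,0],[0,0,0],[0,0,0]],"spin":[0,0,0]}'
python3 -c "
from h import *
go(.6555,-.178,.2,4)"
```

```text
time_s: 3.0
ee_pos: [0.4279, -0.31, 0.2192]
eef_rot: [0.91, 1.569, -0.585]
force: [-0.1, 0.4, 0.3]
grip_width: 0.0944
t 3.0 tcp [ 0.4279 -0.31    0.2192] tilt [ 0.001 -0.001 -1.   ] jaw 4.3 q [-0.7   0.25  1.58  0.    1.32 -0.77] w 0.0944 F [-0.1  0.4  0.3]
 slide m [ 0.0194  0.2369 -0.1144] spin 0.3
```

```bash
python3 -m creep '{"hand":[-1,-1,-1,-1,-1,-1,-1,-1,-1,-1,-1,-1],"slide":[[0.001,0.015,-0.007],[0.004,0.045,-0.022],[0.007,0.08,-0.038],[0.01,0.115,-0.055],[0.013,0.15,-0.072],[0.016,0.185,-0.089],[0.018,0.21,-0.102],[0.019,0.229,-0.111],[0.019,0.237,-0.114],[0.019,0.237,-0.114],[0.019,0.237,-0.114],[0.019,0.237,-0.114]],"spin":[0,0,0,0,0,0,0,0,0,0,0,0]}'
python3 - <<'E'
from h import *
go(.6555,-.178,.052,4)
c=ctrl.calibration('wrist');im=ctrl.camera('wrist')
cv2.imwrite('pics/w3.png',cv2.cvtColor(im,cv2.COLOR_RGB2BGR))
np.savez('w3.npz',**c)
E
```

```text
time_s: 4.0
ee_pos: [0.6548, -0.1792, 0.1998]
eef_rot: [0.527, 1.571, -0.968]
force: [0.2, -0.1, 0.1]
grip_width: 0.094
t 4.0 tcp [ 0.6548 -0.1792  0.1998] tilt [ 0. -0. -1.] jaw 4.3 q [-0.32  0.61  1.12 -0.    1.42 -0.4 ] w 0.094 F [ 0.2 -0.1  0.1]
 slide m [ 0.1478  0.0007 -0.0012] spin 0.3
```

View pics/w3.png

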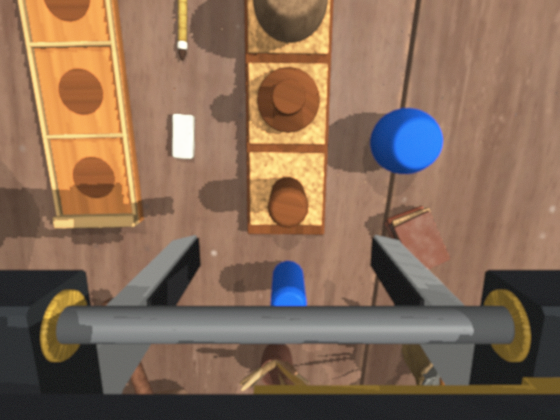

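```bash
python3 - <<'E'
from h import *
np.set_printoptions(precision=4,suppress=True)
im=cv2.imread('pics/w3.png')
cv2.imwrite('pics/w3c.png',cv2.resize(im[60:240,200:360],None,fx=4,fy=3.3,interpolation=cv2.INTER_CUBIC))
c=dict(np.load('w3.npz'))
print('slim',ray('w',(288,207),.092,c),'knob',ray('w',(290,96),.074,c))
for p in((96,177),(81,91)):print('slot',ray('w',p,.014,c))
E
```

```text
slim [ 0.6562 -0.1779  0.092 ] knob [ 0.6513 -0.0887  0.074 ]
slot [ 0.4567 -0.1784  0.014 ]
slot [ 0.4466 -0.0939  0.014 ]
```

View pics/w3c.png

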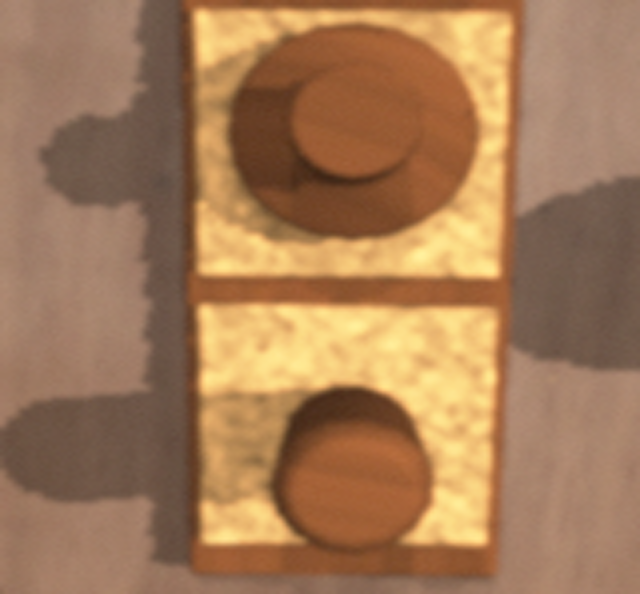

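```bash
python3 -m creep '{"hand":[-1,-1,-1,-1,-1,-1,-1,-1,-1,-1],"slide":[[0.01,0.001,-0.001],[0.03,0.001,-0.001],[0.055,0.001,-0.001],[0.08,0.001,-0.001],[0.105,0.001,-0.001],[0.125,0.001,-0.001],[0.14,0.001,-0.001],[0.148,0.001,-0.001],[0.148,0.001,-0.001],[0.148,0.001,-0.001]],"spin":[0,0,0,0,0,0,0,0,0,0]}'
python3 -c "
from h import *
go(.656,-.178,.052,4)"
```

```text
time_s: 4.88
ee_pos: [0.6564, -0.1779, 0.0519]
eef_rot: [1.3, 1.571, -0.195]
force: [-0.4, -0.9, -0.5]
grip_width: 0.0936
t 4.88 tcp [ 0.6564 -0.1779  0.0519] tilt [ 0. -0. -1.] jaw 4.3 q [-0.32  0.74  1.25  0.    1.15 -0.39] w 0.0936 F [-0.4 -0.9 -0.5]
 slide m [-0.0001 -0.0004  0.0001] spin 0.3
```

```bash
python3 -m creep '{"hand":[0,0.2,1,1,1,1,1,1,1,1,1,1],"slide":[[0,0,0],[0,0,0],[0,0,0],[0,0,0],[0,0,0],[0,0,0],[0,0,0],[0,0,0],[0,0,0],[0,0,0],[0,0,0],[0,0,0]],"spin":[0,0,0,0,0,0,0,0,0,0,0,0]}' 20
python3 -m creep '{"hand":[1,1,1,1,1,1,1,1,1],"slide":[[-0.005,0,0],[-0.015,0,0],[-0.035,0,0],[-0.06,0,0],[-0.085,0,0],[-0.105,0,0],[-0.115,0,0],[-0.115,0,0],[-0.115,0,0]],"spin":[0,0,0,0,0,0,0,0,0]}'
python3 - <<'E'
from h import *
go(.4302,.0752,.165,5.7)
cv2.imwrite('pics/s4.png',cv2.cvtColor(ctrl.camera('side')[150:330,150:400],cv2.COLOR_RGB2BGR))
E
```

```text
time_s: 5.88
ee_pos: [0.6565, -0.1775, 0.0515]
eef_rot: [0.82, 1.571, -0.675]
force: [0.8, 0.1, 0.9]
grip_width: 0.0358
time_s: 6.63
ee_pos: [0.6563, -0.1775, 0.1663]
eef_rot: [-0.713, 1.571, -2.208]
force: [0.3, 0.6, -1.6]
grip_width: 0.0356
t 6.63 tcp [ 0.6563 -0.1775  0.1663] tilt [-0. -0. -1.] jaw 4.3 q [-0.32  0.63  1.15 -0.    1.36 -0.39] w 0.0356 F [ 0.3  0.6 -1.6]
 slide m [ 0.0013 -0.2064 -0.2691] spin -1.4
```

View pics/s4.png

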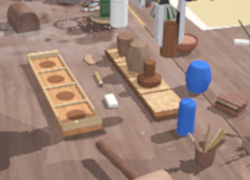

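```bash
python3 -m creep '{"hand":[1,1,1,1,1,1,1,1,1,1,1,1],"slide":[[0,-0.007,-0.009],[0,-0.02,-0.026],[0,-0.039,-0.051],[0,-0.06,-0.078],[0,-0.081,-0.106],[0,-0.103,-0.135],[0,-0.125,-0.163],[0,-0.147,-0.191],[0,-0.168,-0.219],[0,-0.185,-0.242],[0,-0.199,-0.26],[0.001,-0.206,-0.269]],"spin":[0,0,0,0,0,-1,-1,-1,-1,-1,-1,-1]}'
python3 -m creep '{"hand":[1,1,1,1],"slide":[[0,0,0],[0,0,0],[0,0,0],[0,0,0]],"spin":[0,0,0,0]}'
python3 - <<'E'
from h import *
np.set_printoptions(precision=4,suppress=True)
go(.4302,.0752,.049,5.7)
c=ctrl.calibration('wrist');im=ctrl.camera('wrist')
cv2.imwrite('pics/w5.png',cv2.cvtColor(im,cv2.COLOR_RGB2BGR))
np.savez('w5.npz',**c)
E
```

```text
time_s: 7.68
ee_pos: [0.4287, 0.0765, 0.1646]
eef_rot: [-1.67, 1.569, 3.137]
force: [-0.0, 0.1, -1.6]
grip_width: 0.0356
time_s: 8.02
ee_pos: [0.4313, 0.0744, 0.1652]
eef_rot: [-1.429, 1.57, -2.907]
force: [-0.1, 0.2, -1.1]
grip_width: 0.0356
t 8.02 tcp [0.4313 0.0744 0.1652] tilt [-0. -0. -1.] jaw 5.3 q [ 0.09  0.1   1.88 -0.    1.16 -0.01] w 0.0356 F [-0.1  0.2 -1.1]
 slide m [ 0.1162 -0.0009 -0.0009] spin -0.4
```

View pics/w5.png

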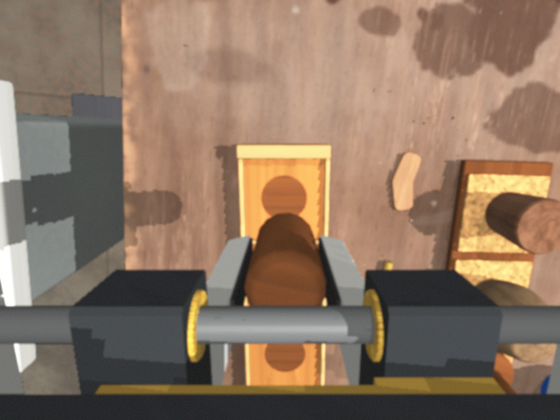

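```bash
python3 -c "
from h import *
np.set_printoptions(precision=4,suppress=True)
print(ray('w',(285,196),.014,dict(np.load('w5.npz'))))"
python3 -m creep '{"hand":[1,1,1,1,1,1,1,1,1,1],"slide":[[0.008,0,0],[0.023,-0.001,-0.001],[0.045,-0.001,-0.001],[0.07,-0.001,-0.001],[0.09,-0.001,-0.001],[0.105,-0.001,-0.001],[0.112,-0.001,-0.001],[0.117,-0.001,-0.001],[0.117,-0.001,-0.001],[0.117,-0.001,-0.001]],"spin":[0,0,0,0,0,0,0,0,0,0]}'
```

```text
[0.43   0.0763 0.014 ]
time_s: 8.9
ee_pos: [0.4299, 0.0759, 0.0489]
eef_rot: [1.584, 1.57, 0.107]
force: [0.9, 0.2, -0.2]
grip_width: 0.0357
```

```bash
python3 -m creep '{"hand":[1,1,0.2,-0.3,-1,-1,-1,-1,-1,-1],"slide":[[0.001,0,0],[0.001,0,0],[0.001,0,0],[0.001,0,0],[0.001,0,0],[0.001,0,0],[0.001,0,0],[0.001,0,0],[0.001,0,0],[0.001,0,0]],"spin":[0,0,0,0,0,0,0,0,0,0]}'
python3 -m creep '{"hand":[-1,-1,-1,-1,-1,-1,-1,-1,-1,-1],"slide":[[-0.008,0,0],[-0.023,0,0],[-0.045,0,0],[-0.07,0,0],[-0.09,0,0],[-0.11,0,0],[-0.12,0,0],[-0.125,0,0],[-0.125,0,0],[-0.125,0,0]],"spin":[0,0,0,0,0,0,0,0,0,0]}'
python3 - <<'E'
from h import *
go(.651,-.089,.175,4)
E
```

```text
time_s: 9.73
ee_pos: [0.4296, 0.076, 0.0475]
eef_rot: [-1.561, 1.571, -3.039]
force: [-0.7, 0.1, -0.5]
grip_width: 0.0811
time_s: 10.57
ee_pos: [0.4293, 0.076, 0.1718]
eef_rot: [-1.538, 1.57, -3.016]
force: [0.5, 0.3, -1.1]
grip_width: 0.094
t 10.57 tcp [0.4293 0.076  0.1718] tilt [-0.001 -0.    -1.   ] jaw 5.3 q [ 0.09  0.09  1.88 -0.    1.18 -0.  ] w 0.094 F [ 0.5  0.3 -1.1]
 slide m [-0.0034  0.2054  0.1849] spin 1.3
```

```bash
python3 -m creep '{"hand":[-1,-1,-1,-1,-1,-1,-1,-1,-1,-1,-1,-1],"slide":[[0,0.009,0.008],[0,0.026,0.023],[-0.001,0.05,0.045],[-0.001,0.075,0.067],[-0.001,0.1,0.09],[-0.001,0.125,0.112],[-0.003,0.15,0.135],[-0.003,0.173,0.156],[-0.003,0.192,0.173],[-0.003,0.205,0.185],[-0.003,0.205,0.185],[-0.003,0.205,0.185]],"spin":[0,0,0,0,1,1,1,1,1,1,1,1]}'
python3 - <<'E'
from h import *
go(.651,-.0885,.049,4)
c=ctrl.calibration('wrist');im=ctrl.camera('wrist')
cv2.imwrite('pics/w6.png',cv2.cvtColor(im,cv2.COLOR_RGB2BGR))
np.savez('w6.npz',**c)
E
```

```text
time_s: 11.57
ee_pos: [0.6509, -0.0901, 0.1734]
eef_rot: [-1.847, 1.568, 2.94]
force: [-0.7, 0.0, 0.0]
grip_width: 0.0939
t 11.57 tcp [ 0.6509 -0.0901  0.1734] tilt [-0.003  0.001 -1.   ] jaw 4.3 q [-0.19  0.57  1.23  0.    1.34 -0.27] w 0.0939 F [-0.7  0.   0. ]
 slide m [ 0.1244  0.0005 -0.0015] spin 0.3
```

View pics/w6.png

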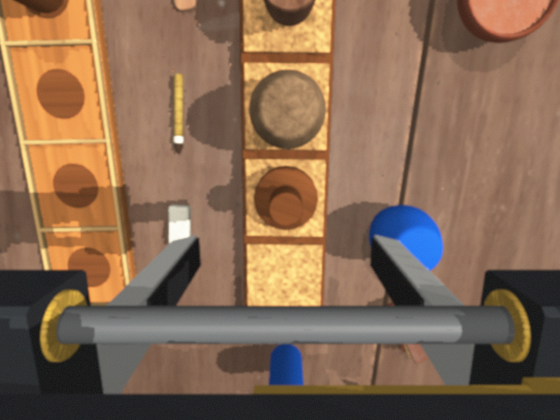

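```bash
python3 - <<'E'
from h import *
np.set_printoptions(precision=4,suppress=True)
c=dict(np.load('w6.npz'))
print('knob',ray('w',(286,206),.074,c),'barrel',ray('w',(289,103),.086,c),'blue',ray('w',(405,235),.05,c))
for p in((61,93),(76,185)):print('slot',ray('w',p,.014,c))
E
```

```text
knob [ 0.6501 -0.086   0.074 ] barrel [ 0.6465 -0.0075  0.086 ] blue [ 0.7584 -0.1101  0.05  ]
slot [ 0.4386 -0.0091  0.014 ]
slot [ 0.4466 -0.0936  0.014 ]
```

```bash
python3 -m creep '{"hand":[-0.5,-0.5,-0.5,-0.5,-0.5,-0.5,-0.5,-0.5,-0.5,-0.5],"slide":[[0.01,0,-0.002],[0.03,0,-0.003],[0.05,0,-0.003],[0.07,0,-0.003],[0.09,0,-0.003],[0.107,0,-0.003],[0.118,0,-0.003],[0.124,0,-0.003],[0.124,0,-0.003],[0.124,0,-0.003]],"spin":[0,0,0,0,0,0,0,0,0,0]}'
python3 -m creep '{"hand":[0,0.4,1,1,1,1,1,1,1,1,1,1],"slide":[[0,0,0],[0,0,0],[0,0,0],[0,0,0],[0,0,0],[0,0,0],[0,0,0],[0,0,0],[0,0,0],[0,0,0],[0,0,0],[0,0,0]],"spin":[0,0,0,0,0,0,0,0,0,0,0,0]}' 20
python3 -m creep '{"hand":[1,1,1,1,1,1,1,1,1],"slide":[[-0.005,0,0],[-0.015,0,0],[-0.035,0,0],[-0.06,0,0],[-0.085,0,0],[-0.105,0,0],[-0.115,0,0],[-0.115,0,0],[-0.115,0,0]],"spin":[0,0,0,0,0,0,0,0,0]}'
python3 - <<'E'
from h import *
go(.4385,-.0094,.165,5.7)
cv2.imwrite('pics/s7.png',cv2.resize(cv2.cvtColor(ctrl.camera('side')[150:330,150:400],cv2.COLOR_RGB2BGR),None,fx=2,fy=2))
E
```

```text
time_s: 12.45
ee_pos: [0.6509, -0.086, 0.0521]
eef_rot: [1.36, 1.57, -0.135]
force: [0.3, 0.5, 0.6]
grip_width: 0.0709
time_s: 13.45
ee_pos: [0.6507, -0.0862, 0.0516]
eef_rot: [1.257, 1.571, -0.239]
force: [-0.6, -0.3, 1.4]
grip_width: 0.0282
time_s: 14.2
ee_pos: [0.6506, -0.0861, 0.1662]
eef_rot: [-1.77, 1.571, 3.018]
force: [0.4, 0.3, -1.6]
grip_width: 0.028
t 14.2 tcp [ 0.6506 -0.0861  0.1662] tilt [-0.  0. -1.] jaw 4.3 q [-0.19  0.58  1.24 -0.    1.33 -0.26] w 0.028 F [ 0.4  0.3 -1.6]
 slide m [ 0.0013 -0.2056 -0.0925] spin -1.4
```

View pics/s7.png

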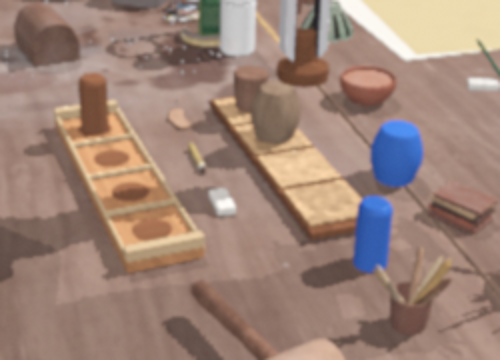

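```bash
python3 -m creep '{"hand":[1,1,1,1,1,1,1,1,1,1,1,1],"slide":[[0,-0.008,-0.004],[0,-0.024,-0.011],[0,-0.048,-0.022],[0,-0.075,-0.034],[0,-0.102,-0.046],[0,-0.129,-0.058],[0,-0.155,-0.07],[0.001,-0.18,-0.081],[0.001,-0.197,-0.089],[0.001,-0.206,-0.093],[0.001,-0.206,-0.093],[0.001,-0.206,-0.093]],"spin":[0,0,0,0,0,-1,-1,-1,-1,-1,-1,-1]}'
python3 -m creep '{"hand":[1,1,1],"slide":[[0,0,0],[0,0,0],[0,0,0]],"spin":[0,0,0]}'
python3 - <<'E'
from h import *
go(.4385,-.0094,.049,5.7)
c=ctrl.calibration('wrist');im=ctrl.camera('wrist')
cv2.imwrite('pics/w8.png',cv2.cvtColor(im,cv2.COLOR_RGB2BGR))
np.savez('w8.npz',**c)
E
```

```text
time_s: 15.25
ee_pos: [0.4387, -0.0091, 0.1653]
eef_rot: [-1.433, 1.571, -2.911]
force: [0.8, -0.1, -0.1]
grip_width: 0.0281
time_s: 15.5
ee_pos: [0.4387, -0.0092, 0.1652]
eef_rot: [-1.73, 1.57, 3.076]
force: [-0.8, -0.1, -1.3]
grip_width: 0.0284
t 15.5 tcp [ 0.4387 -0.0092  0.1652] tilt [-0.  0. -1.] jaw 5.3 q [-0.1   0.1   1.88 -0.    1.16 -0.2 ] w 0.0284 F [-0.8 -0.1 -1.3]
 slide m [ 1.162e-01 -2.000e-04  1.000e-04] spin -0.4
```

View pics/w8.png

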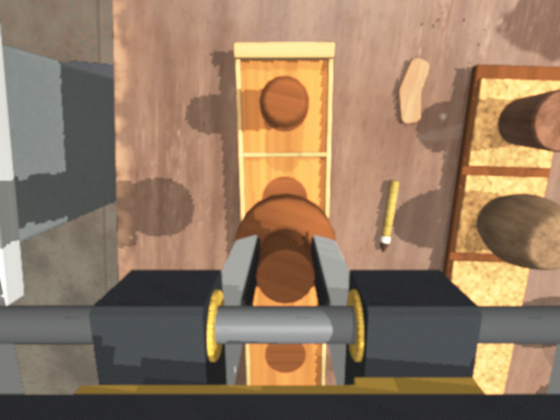

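The slim former is centred over its disc at (285,103). The knob former is held upright above the second slot, so I'll lower it.

```bash
python3 -m creep '{"hand":[1,1,1,1,1,1,1,1,1,1,1],"slide":[[0.008,0,0],[0.023,0,0],[0.045,0,0],[0.07,0,0],[0.09,0,0],[0.105,0,0],[0.112,0,0],[0.117,0,0],[0.1175,0,0],[0.1175,0,0],[0.1175,0,0]],"spin":[0,0,0,0,0,0,0,0,0,0,0]}'
python3 -m creep '{"hand":[0.8,0.5,0.2,-0.1,-0.4,-0.4,-0.4,-0.4],"slide":[[0,0,0],[0,0,0],[0,0,0],[0,0,0],[0,0,0],[0,0,0],[0,0,0],[0,0,0]],"spin":[0,0,0,0,0,0,0,0]}'
python3 -m creep '{"hand":[-0.4,-0.4,-0.4,-0.4,-1,-1,-1,-1,-1,-1],"slide":[[-0.008,0,0],[-0.023,0,0],[-0.045,0,0],[-0.07,0,0],[-0.09,0,0],[-0.11,0,0],[-0.125,0,0],[-0.13,0,0],[-0.13,0,0],[-0.13,0,0]],"spin":[0,0,0,0,0,0,0,0,0,0]}'
python3 - <<'E'
from h import *
go(.647,-.009,.175,4)
E
```

```text
time_s: 16.47
ee_pos: [0.4387, -0.009, 0.0486]
eef_rot: [1.401, 1.57, -0.077]
force: [0.1, 0.2, -0.6]
grip_width: 0.028
time_s: 17.13
ee_pos: [0.4383, -0.009, 0.0481]
eef_rot: [1.661, 1.571, 0.183]
force: [0.3, -0.1, -0.5]
grip_width: 0.0639
time_s: 17.97
ee_pos: [0.438, -0.009, 0.1776]
eef_rot: [-1.737, 1.57, 3.068]
force: [0.3, -1.0, -0.6]
grip_width: 0.0941
t 17.97 tcp [ 0.438  -0.009   0.1776] tilt [-0.  0. -1.] jaw 5.3 q [-0.1   0.09  1.86 -0.    1.19 -0.2 ] w 0.0941 F [ 0.3 -1.  -0.6]
 slide m [0.0025 0.2081 0.0195] spin 1.3
```

```bash
python3 -m creep '{"hand":[-1,-1,-1,-1,-1,-1,-1,-1,-1,-1,-1,-1],"slide":[[0,0.01,0.001],[0,0.03,0.003],[0,0.06,0.006],[0,0.09,0.009],[0,0.12,0.011],[0,0.15,0.014],[0,0.177,0.017],[0.002,0.197,0.019],[0.002,0.208,0.02],[0.002,0.208,0.02],[0.002,0.208,0.02],[0.002,0.208,0.02]],"spin":[0,0,0,0,1,1,1,1,1,1,1,1]}'
python3 - <<'E'
from h import *
go(.647,-.0095,.043,4)
c=ctrl.calibration('wrist');im=ctrl.camera('wrist')
cv2.imwrite('pics/w9.png',cv2.cvtColor(im,cv2.COLOR_RGB2BGR))
np.savez('w9.npz',**c)
E
```

```text
time_s: 18.97
ee_pos: [0.6464, -0.0095, 0.1753]
eef_rot: [-1.712, 1.569, 3.076]
force: [-0.9, -0.2, 0.1]
grip_width: 0.0939
t 18.97 tcp [ 0.6464 -0.0095  0.1753] tilt [-0.001  0.    -1.   ] jaw 4.3 q [-0.07  0.55  1.26 -0.    1.33 -0.15] w 0.0939 F [-0.9 -0.2  0.1]
 slide m [0.1323 0.0008 0.    ] spin 0.3
```

View pics/w9.png

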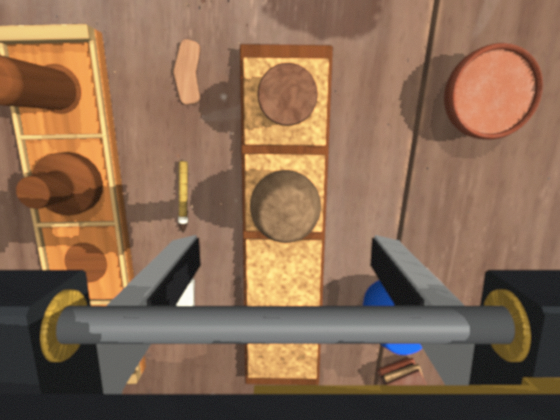

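```bash
python3 - <<'E'
from h import *
np.set_printoptions(precision=4,suppress=True)
c=dict(np.load('w9.npz'))
print('barrel',ray('w',(286,206),.06,c),ray('w',(286,208),.086,c),'small',ray('w',(288,93),.07,c))
E
```

```text
barrel [ 0.646  -0.0091  0.06  ] [ 0.6457 -0.0048  0.086 ] small [0.6408 0.0814 0.07  ]
```

```bash
python3 -m creep '{"hand":[-1,-1,-1,-1,-1,-1,-1,-1,-1,-1],"slide":[[0.01,0,-0.001],[0.03,0,-0.001],[0.055,0,-0.001],[0.08,0,-0.001],[0.1,0,-0.001],[0.117,0,-0.001],[0.127,0,-0.001],[0.132,0,-0.001],[0.132,0,-0.001],[0.132,0,-0.001]],"spin":[0,0,0,0,0,0,0,0,0,0]}'
python3 -m creep '{"hand":[-0.6,-0.2,1,1,1,1,1,1,1],"slide":[[0,0,0],[0,0,0],[0,0,0],[0,0,0],[0,0,0],[0,0,0],[0,0,0],[0,0,0],[0,0,0]],"spin":[0,0,0,0,0,0,0,0,0]}' 20
python3 -m creep '{"hand":[1,1,1,1,1,1,1,1,1],"slide":[[-0.005,0,0],[-0.015,0,0],[-0.035,0,0],[-0.06,0,0],[-0.085,0,0],[-0.105,0,0],[-0.12,0,0],[-0.12,0,0],[-0.12,0,0]],"spin":[0,0,0,0,0,0,0,0,0]}'
python3 - <<'E'
from h import *
go(.4467,-.094,.164,5.7)
cv2.imwrite('pics/s10.png',cv2.resize(cv2.cvtColor(ctrl.camera('side')[150:330,150:400],cv2.COLOR_RGB2BGR),None,fx=2,fy=2))
E
```

```text
time_s: 19.85
ee_pos: [0.6474, -0.0086, 0.0448]
eef_rot: [1.451, 1.57, -0.044]
force: [0.9, -0.4, 0.8]
grip_width: 0.0938
time_s: 20.6
ee_pos: [0.6471, -0.0086, 0.0442]
eef_rot: [-1.397, 1.571, -2.892]
force: [-2.3, -0.3, 3.7]
grip_width: 0.0597
time_s: 21.35
ee_pos: [0.6473, -0.0085, 0.1647]
eef_rot: [1.438, 1.569, -0.057]
force: [-0.2, 0.0, -1.5]
grip_width: 0.0594
t 21.35 tcp [ 0.6473 -0.0085  0.1647] tilt [ 0.002 -0.    -1.   ] jaw 4.3 q [-0.07  0.56  1.27  0.    1.31 -0.15] w 0.0594 F [-0.2  0.  -1.5]
 slide m [ 0.0004 -0.2065  0.07  ] spin -1.4
```

View pics/s10.png

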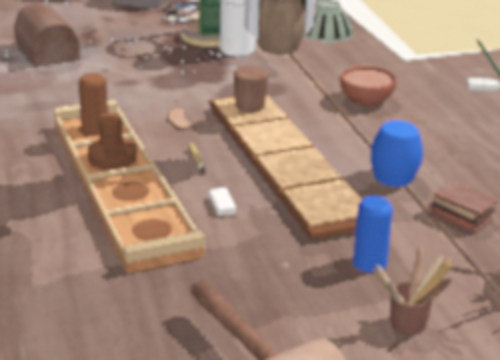

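```bash
python3 - <<'E'
from h import *
c=ctrl.calibration('wrist');np.savez('w11.npz',**c)
a=ctrl.camera('wrist');b=ctrl.camera('side')
cv2.imwrite('pics/w11.png',cv2.cvtColor(a,cv2.COLOR_RGB2BGR))
cv2.imwrite('pics/s11.png',cv2.resize(cv2.cvtColor(b[100:240,220:360],cv2.COLOR_RGB2BGR),None,fx=4,fy=4,interpolation=cv2.INTER_CUBIC))
go(.4467,-.094,.164,5.7)
E
```

```text
t 21.5 tcp [ 0.6466 -0.0085  0.1626] tilt [-0.002  0.    -1.   ] jaw 4.3 q [-0.07  0.56  1.28 -0.    1.31 -0.15] w 0.0594 F [ 0.3  0.4 -1. ]
 slide m [-0.001  -0.2058  0.0701] spin -1.4
```

View pics/w11.png

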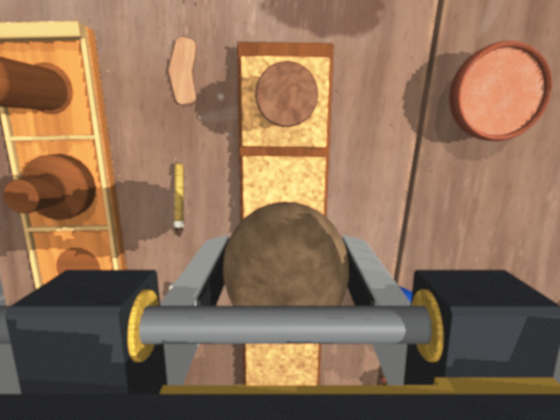

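View pics/s11.png

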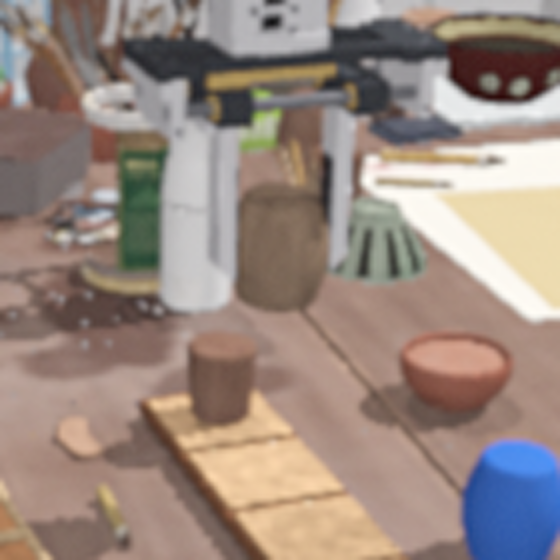

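```bash
python3 - <<'E'
from h import *
np.set_printoptions(precision=4,suppress=True)
c=dict(np.load('w11.npz'))
for v in(255,265,275):
    print(v,ray('w',(286,v),.1,c),ray('w',(286,v),.175,c),ray('w',(286,v),.206,c))
# predicted silhouette for centre y offset
K,R,t=c['K'],c['R'],c['t']
for dy in(-.012,-.008,-.004,0,.004,.008,.012):
    pts=[]
    for h,r in((0,.024),(.018,.0295),(.036,.0315),(.052,.029),(.068,.022)):
        for a in np.linspace(0,6.283,60):
            pts.append([.6468+r*np.cos(a),-.0085+dy+r*np.sin(a),.164+.011-.037+h])
    p=(K@(R@np.array(pts).T+t[:,None]));p=p[:2]/p[2]
    print(dy,'top row',p[1].min(),'cols',p[0].min(),p[0].max(),'row at min col',p[1][p[0].argmin()])
E
```

```text
255 [ 0.6483 -0.0324  0.1   ] [ 0.6459 -0.0038  0.175 ] [0.645 0.008 0.206]
265 [ 0.6489 -0.0401  0.1   ] [ 0.6463 -0.009   0.175 ] [0.6453 0.0038 0.206 ]
275 [ 0.6494 -0.0479  0.1   ] [ 0.6467 -0.0143  0.175 ] [ 0.6456 -0.0004  0.206 ]
-0.012 top row 219.72149088921392 cols 221.963143219407 348.5774072400943 row at min col 299.99136783381647
-0.008 top row 212.48115535474685 cols 222.23973177494776 349.5978485406891 row at min col 292.00160480711645
-0.004 top row 205.16769992868188 cols 222.5195873072351 350.63034866732573 row at min col 283.9174692205457
0 top row 197.7800113367753 cols 222.80276804289366 351.67512264403 row at min col 275.73727909223464
0.004 top row 190.31695358954875 cols 223.08933360049917 352.73239063759377 row at min col 267.4593122312994
0.008 top row 182.77736739996732 cols 223.37934503242144 353.80237811225004 row at min col 259.08180502908505
0.012 top row 175.16006958311104 cols 223.67286486818907 354.8853159899632 row at min col 250.60295120654
```

```bash
python3 -m creep '{"hand":[1,1,1,1,1,1,1,1,1,1,1,1],"slide":[[0,-0.008,0.003],[0,-0.024,0.008],[0,-0.048,0.016],[0,-0.075,0.025],[0,-0.102,0.034],[0,-0.129,0.043],[0,-0.155,0.052],[0,-0.18,0.06],[0,-0.197,0.066],[0,-0.206,0.069],[0,-0.206,0.069],[0,-0.206,0.069]],"spin":[0,0,0,0,0,-1,-1,-1,-1,-1,-1,-1]}'
python3 -m creep '{"hand":[1,1,1],"slide":[[0,0,0],[0,0,0],[0,0,0]],"spin":[0,0,0]}'
python3 - <<'E'
from h import *
go(.4467,-.093,.0412,5.7)
c=ctrl.calibration('wrist');im=ctrl.camera('wrist')
cv2.imwrite('pics/w12.png',cv2.cvtColor(im,cv2.COLOR_RGB2BGR))
E
```

```text
time_s: 22.5
ee_pos: [0.4474, -0.0929, 0.1639]
eef_rot: [2.25, 1.571, 0.772]
force: [0.0, 0.0, -1.1]
grip_width: 0.0592
time_s: 22.75
ee_pos: [0.4474, -0.0926, 0.1638]
eef_rot: [-1.936, 1.57, 2.87]
force: [-0.2, 0.3, -0.2]
grip_width: 0.0597
t 22.75 tcp [ 0.4474 -0.0926  0.1638] tilt [-0.  0. -1.] jaw 5.4 q [-0.28  0.14  1.83 -0.    1.16 -0.38] w 0.0597 F [-0.2  0.3 -0.2]
 slide m [ 0.1226 -0.0007  0.0003] spin -0.3
```

View pics/w12.png

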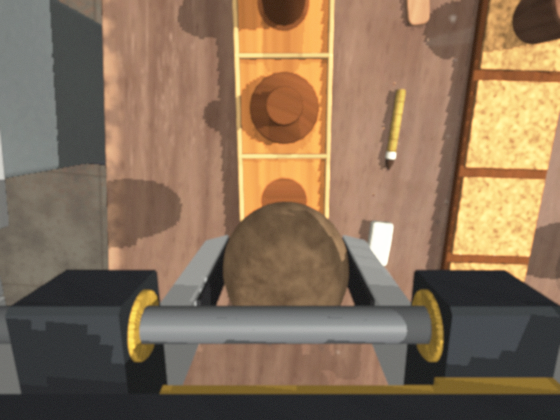

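The knob former stands at (284,105), centred between its strips. The barrel former is held over the third compartment, and I'll lower it now.

```bash
python3 -m creep '{"hand":[1,1,1,1,1,1,1,1,1,1,1],"slide":[[0.008,0,0],[0.023,-0.001,0],[0.045,-0.001,0],[0.07,-0.001,0],[0.09,-0.001,0],[0.107,-0.001,0],[0.116,-0.001,0],[0.121,-0.001,0],[0.123,-0.001,0],[0.1235,-0.001,0],[0.1235,-0.001,0]],"spin":[0,0,0,0,0,0,0,0,0,0,0]}'
python3 -m creep '{"hand":[0,-0.2,-0.5,-0.8,-1,-1,-1,-1],"slide":[[0,0,0],[0,0,0],[0,0,0],[0,0,0],[0,0,0],[0,0,0],[0,0,0],[0,0,0]],"spin":[0,0,0,0,0,0,0,0]}'
python3 -m creep '{"hand":[-1,-1,-1,-1,-1,-1,-1,-1,-1,-1],"slide":[[-0.008,0,0],[-0.023,0,0],[-0.045,0,0],[-0.07,0,0],[-0.09,0,0],[-0.11,0,0],[-0.125,0,0],[-0.132,0,0],[-0.132,0,0],[-0.132,0,0]],"spin":[0,0,0,0,0,0,0,0,0,0]}'
python3 - <<'E'
from h import *
go(.6405,.081,.175,4)
E
```

```text
time_s: 23.72
ee_pos: [0.4464, -0.0931, 0.0411]
eef_rot: [1.208, 1.57, -0.27]
force: [-0.6, -0.3, -1.1]
grip_width: 0.0596
time_s: 24.38
ee_pos: [0.446, -0.093, 0.0406]
eef_rot: [1.386, 1.571, -0.092]
force: [0.2, 0.1, 0.2]
grip_width: 0.0932
time_s: 25.22
ee_pos: [0.4458, -0.093, 0.1722]
eef_rot: [-2.002, 1.571, 2.803]
force: [0.9, 0.0, 0.1]
grip_width: 0.0945
t 25.22 tcp [ 0.4458 -0.093   0.1722] tilt [-0.  0. -1.] jaw 5.3 q [-0.29  0.13  1.83  0.    1.18 -0.38] w 0.0945 F [0.9 0.  0.1]
 slide m [-0.0028  0.2101 -0.1551] spin 1.3
```

```bash
python3 -m creep '{"hand":[-1,-1,-1,-1,-1,-1,-1,-1,-1,-1,-1,-1],"slide":[[0,0.009,-0.007],[0,0.027,-0.02],[-0.001,0.052,-0.038],[-0.001,0.08,-0.059],[-0.001,0.107,-0.079],[-0.001,0.134,-0.099],[-0.002,0.16,-0.118],[-0.003,0.183,-0.135],[-0.003,0.2,-0.148],[-0.003,0.21,-0.155],[-0.003,0.21,-0.155],[-0.003,0.21,-0.155]],"spin":[0,0,0,0,1,1,1,1,1,1,1,1]}'
python3 - <<'E'
from h import *
np.set_printoptions(precision=4,suppress=True)
go(.6405,.081,.039,4)
c=ctrl.calibration('wrist');im=ctrl.camera('wrist')
cv2.imwrite('pics/w13.png',cv2.cvtColor(im,cv2.COLOR_RGB2BGR))
np.savez('w13.npz',**c)
E
```

```text
time_s: 26.22
ee_pos: [0.6403, 0.0815, 0.1738]
eef_rot: [-1.577, 1.568, -3.071]
force: [-0.5, -0.2, 0.4]
grip_width: 0.0941
t 26.22 tcp [0.6403 0.0815 0.1738] tilt [-0.002 -0.    -1.   ] jaw 4.4 q [ 0.07  0.55  1.27 -0.    1.33 -0.01] w 0.0941 F [-0.5 -0.2  0.4]
 slide m [0.1348 0.0005 0.0005] spin 0.4
```

View pics/w13.png

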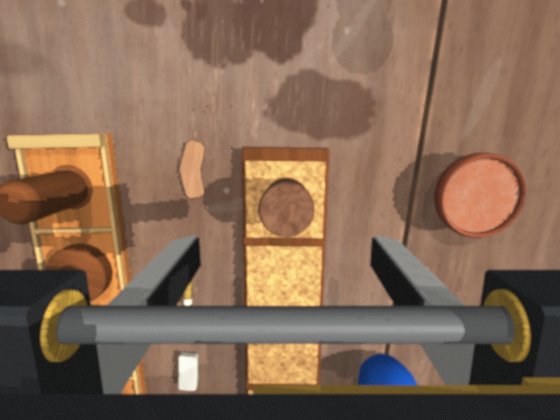

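```bash
python3 -m creep '{"hand":[-1,-1,-1,-1,-1,-1,-1,-1,-1,-1],"slide":[[0.01,0,0],[0.03,0,0],[0.055,0,0],[0.08,0,0],[0.102,0,0],[0.119,0,0],[0.129,0,0],[0.134,0,0],[0.134,0,0],[0.134,0,0]],"spin":[0,0,0,0,0,0,0,0,0,0]}'
python3 -m creep '{"hand":[-0.4,0,1,1,1,1,1,1,1,1],"slide":[[0,0,0],[0,0,0],[0,0,0],[0,0,0],[0,0,0],[0,0,0],[0,0,0],[0,0,0],[0,0,0],[0,0,0]],"spin":[0,0,0,0,0,0,0,0,0,0]}' 20
python3 -m creep '{"hand":[1,1,1,1,1,1,1,1,1],"slide":[[-0.005,0,0],[-0.015,0,0],[-0.035,0,0],[-0.06,0,0],[-0.085,0,0],[-0.11,0,0],[-0.125,0,0],[-0.125,0,0],[-0.125,0,0]],"spin":[0,0,0,0,0,0,0,0,0]}'
python3 - <<'E'
from h import *
go(.4557,-.1785,.165,5.7)
b=ctrl.camera('side')
cv2.imwrite('pics/s14.png',cv2.resize(cv2.cvtColor(b[100:300,150:400],cv2.COLOR_RGB2BGR),None,fx=3,fy=3,interpolation=cv2.INTER_CUBIC))
E
```

```text
time_s: 27.1
ee_pos: [0.6409, 0.0807, 0.0423]
eef_rot: [1.568, 1.57, 0.072]
force: [-0.2, -0.8, 0.7]
grip_width: 0.0936
time_s: 27.93
ee_pos: [0.6407, 0.0808, 0.0415]
eef_rot: [1.621, 1.571, 0.126]
force: [0.7, -0.1, 0.8]
grip_width: 0.0454
time_s: 28.68
ee_pos: [0.6407, 0.0809, 0.1672]
eef_rot: [1.575, 1.569, 0.079]
force: [-0.4, 0.2, -0.9]
grip_width: 0.0456
t 28.68 tcp [0.6407 0.0809 0.1672] tilt [ 0.001  0.    -1.   ] jaw 4.3 q [ 0.07  0.55  1.28  0.    1.31 -0.01] w 0.0456 F [-0.4  0.2 -0.9]
 slide m [ 0.0019 -0.2041  0.2446] spin -1.4
```

View pics/s14.png

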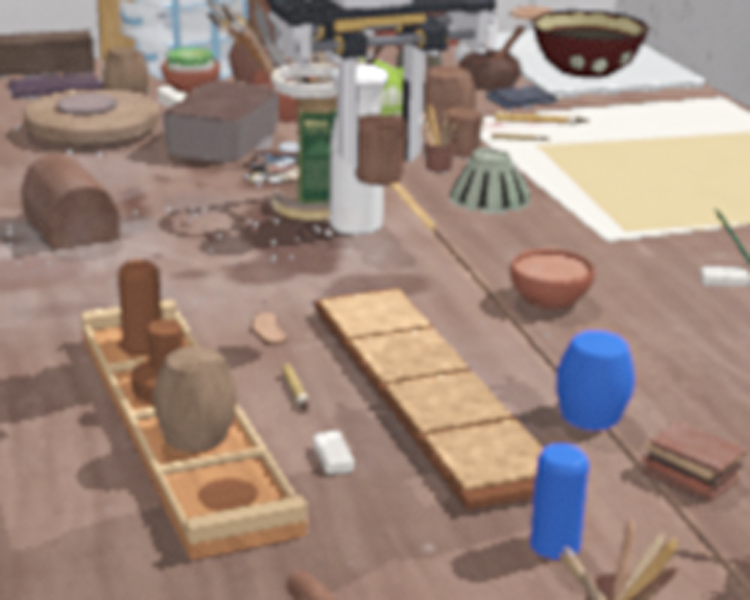

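```bash
python3 -m creep '{"hand":[1,1,1,1,1,1,1,1,1,1,1,1],"slide":[[0,-0.007,0.009],[0,-0.02,0.024],[0,-0.039,0.047],[0,-0.06,0.072],[0,-0.081,0.097],[0,-0.103,0.123],[0,-0.125,0.149],[0,-0.147,0.176],[0,-0.168,0.201],[0,-0.185,0.222],[0,-0.197,0.236],[0,-0.204,0.245]],"spin":[0,0,0,0,0,-1,-1,-1,-1,-1,-1,-1]}'
python3 -m creep '{"hand":[1,1,1,1],"slide":[[0,0,0],[0,0,0],[0,0,0],[0,0,0]],"spin":[0,0,0,0]}'
python3 - <<'E'
from h import *
go(.4557,-.1785,.0382,5.7)
c=ctrl.calibration('wrist');im=ctrl.camera('wrist')
cv2.imwrite('pics/w15.png',cv2.cvtColor(im,cv2.COLOR_RGB2BGR))
np.savez('w15.npz',**c)
E
```

```text
time_s: 29.73
ee_pos: [0.4541, -0.18, 0.1654]
eef_rot: [-2.042, 1.569, 2.762]
force: [0.3, 0.5, -1.0]
grip_width: 0.0457
time_s: 30.07
ee_pos: [0.4562, -0.1781, 0.1662]
eef_rot: [-2.287, 1.57, 2.519]
force: [0.7, 0.3, -1.3]
grip_width: 0.0457
t 30.07 tcp [ 0.4562 -0.1781  0.1662] tilt [-0.  0. -1.] jaw 5.4 q [-0.45  0.21  1.75  0.    1.18 -0.54] w 0.0457 F [ 0.7  0.3 -1.3]
 slide m [ 0.128  -0.0005  0.0004] spin -0.3
```

View pics/w15.png

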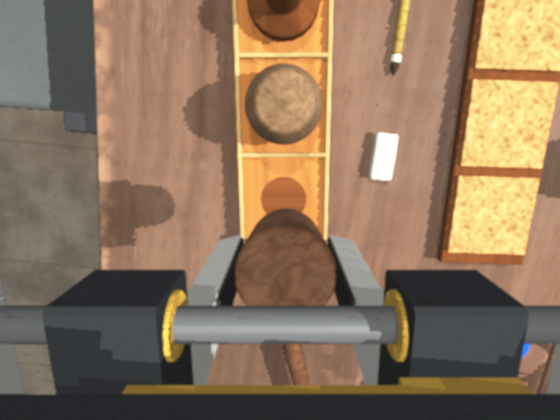

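The barrel former stands at (284,103) in the third compartment. The small former is over the rightmost one, so I'll lower it, release and retreat upward.

```bash
python3 -m creep '{"hand":[1,1,1,1,1,1,1,1,1,1,1],"slide":[[0.008,0,0],[0.023,0,0],[0.045,0,0],[0.07,0,0],[0.09,0,0],[0.11,0,0],[0.12,0,0],[0.126,0,0],[0.128,0,0],[0.1283,0,0],[0.1283,0,0]],"spin":[0,0,0,0,0,0,0,0,0,0,0]}'
python3 -m creep '{"hand":[0.4,0.1,-0.2,-0.5,-0.8,-0.8,-0.8,-0.8],"slide":[[0,0,0],[0,0,0],[0,0,0],[0,0,0],[0,0,0],[0,0,0],[0,0,0],[0,0,0]],"spin":[0,0,0,0,0,0,0,0]}'
python3 -m creep '{"hand":[-0.8,-0.8,-0.8,-0.8,-1,-1,-1,-1,-1,-1],"slide":[[-0.008,0,0],[-0.023,0,0],[-0.045,0,0],[-0.07,0,0],[-0.1,0,0],[-0.13,0,0],[-0.16,0,0],[-0.165,0,0],[-0.165,0,0],[-0.165,0,0]],"spin":[0,0,0,0,0,0,0,0,0,0]}'
python3 - <<'E'
from h import *
go(.45,-.4,.2)
E
```

```text
time_s: 31.03
ee_pos: [0.4562, -0.179, 0.039]
eef_rot: [1.066, 1.569, -0.411]
force: [-0.2, 0.4, -0.5]
grip_width: 0.0454
time_s: 31.7
ee_pos: [0.4558, -0.1789, 0.0383]
eef_rot: [1.19, 1.571, -0.287]
force: [1.2, 0.3, 0.6]
grip_width: 0.0821
time_s: 32.53
ee_pos: [0.4555, -0.1788, 0.2029]
eef_rot: [-2.021, 1.571, 2.785]
force: [-1.0, -0.2, -0.1]
grip_width: 0.0943
t 32.53 tcp [ 0.4555 -0.1788  0.2029] tilt [-0.  0. -1.] jaw 5.3 q [-0.45  0.17  1.7  -0.    1.27 -0.54] w 0.0943 F [-1.  -0.2 -0.1]
 slide m [ 0.0029 -0.0261  0.2198] spin None
```

Next I'll move the arm aside to the right (+z of the tool) for a clear top view.

```bash
python3 -m creep '{"hand":[-1,-1,-1,-1,-1,-1,-1,-1,-1,-1,-1,-1],"slide":[[0,0,0.01],[0,0,0.03],[0,0,0.055],[0,0,0.08],[0,0,0.11],[0,0,0.14],[0,0,0.17],[0,0,0.19],[0,0,0.2],[0,0,0.2],[0,0,0.2],[0,0,0.2]],"spin":[0,0,0,0,0,0,0,0,0,0,0,0]}'
python3 - <<'E'
from h import *
for n,(a,b,c,d) in (('top',(225,325,185,385)),('side',(150,300,150,350))):
    i=ctrl.camera(n)[a:b,c:d];cv2.imwrite(f'pics/f_{n}.png',cv2.resize(cv2.cvtColor(i,cv2.COLOR_RGB2BGR),None,fx=4,fy=4,interpolation=cv2.INTER_CUBIC))
E
```

```text
time_s: 33.53
ee_pos: [0.4743, -0.377, 0.2029]
eef_rot: [-2.574, 1.57, 2.233]
force: [0.2, -0.3, 0.9]
grip_width: 0.0941
```

View pics/f_top.png

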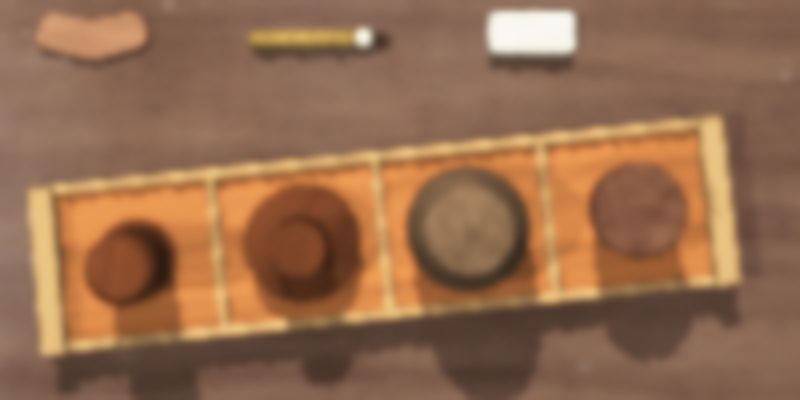

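View pics/f_side.png

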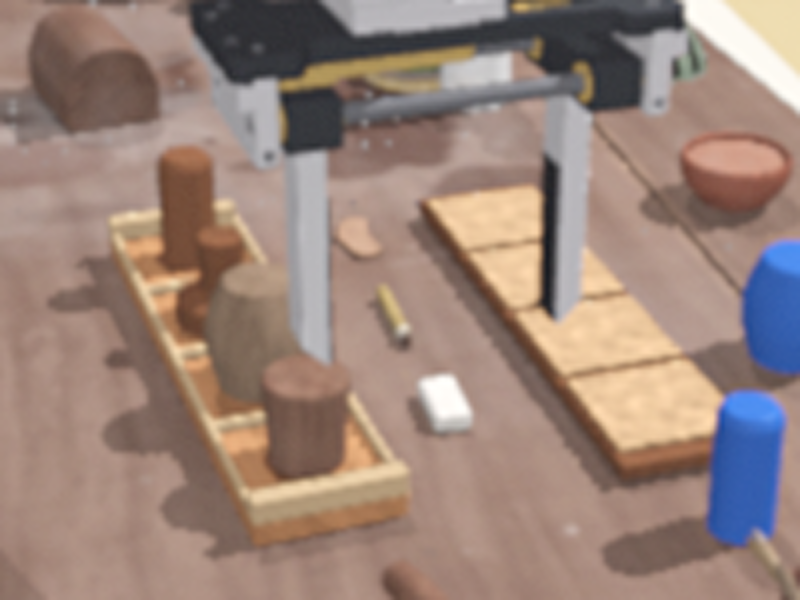

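All four stand upright in the right order. I'll check the offsets from the tops: slim (122,265), knob (300,247), barrel (470,230), small (638,210).

```bash
python3 - <<'E'
from h import *
np.set_printoptions(precision=4,suppress=True)
f=lambda p,z:ray('top',crop(p,185,225,4),z)[:2]
S=np.array([[.4292,.0752],[.4375,-.0094],[.4459,-.094],[.4543,-.1786]])
for n,p,z,s in(('slim',(122,265),.088,S[0]),('knob',(300,247),.07,S[1]),('barrel',(470,230),.082,S[2]),('small',(638,210),.066,S[3])):
    print(n,f(p,z)-s)
go(.474,-.377,.2)
ctrl.hand_in()
E
```

```text
slim [ 0.0031 -0.0026]
knob [ 0.0017 -0.0026]
barrel [ 0.0018 -0.0007]
small [0.0017 0.0013]
t 33.63 tcp [ 0.4745 -0.377   0.2034] tilt [ 0.  0. -1.] jaw 5.4 q [-0.73  0.43  1.36  0.    1.34 -0.83] w 0.094 F [0.1 0.6 0.3]
 slide m [ 0.0034 -0.0005 -0.    ] spin None
the job is handed in; nothing more can be done
```

All four formers now stand in the slot rack in reverse order, and I handed the job in at 33.6 s. From the left they are slim, knob, barrel and small; on the board they were small, barrel, knob and slim.

**Last checks:** The final top and side pictures show all four upright and released, with the gripper open and clear of everything. From the top picture, each former is about 4 mm or less from its compartment centre, against the 12 mm allowed. The blue look-alikes were not touched.

**What went wrong or disagreed:**
- **Slide units:** I typed the first moves in mm instead of metres, so the arm made three over-long moves at its row limit, high above the bench. They touched nothing, and I corrected the units before the first grasp.
- **Barrel grip:** The gripper read about 59.6 mm on the barrel instead of the expected 63 mm. I checked with the wrist camera, and the barrel was upright and centred in the grip.

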